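# Unstack the tasting dishes onto their plates

### The arm

A 7-joint arm with a two-finger parallel gripper is mounted at the origin on the work surface. World frame = base frame: x ahead of the robot, y to its left, z up, the work surface at z = 0. Lengths are in m, angles in degrees, forces in N, time in s.
With the tool pointing down it reaches from about 0.4 to 0.875 m from the base axis. Payload 19.3 kg.
Tool frame: the origin (TCP) lies between the finger pads; the fingertips stand 25 mm ahead of it and the grasp point (between the pads) lies 6 mm ahead of it; z points along the fingers, y is the line along which they close (so a half turn about z gives the same grasp; the last joint's range is limited). The gripper opens to 85 mm and grips with 20 to 120 N. Pads are 22 mm wide; open, the fingers measure 114 mm over their backs; the gripper's body (76 mm by 85 mm) begins 54 mm behind the grasp point. The pads swing forward as they close: fully open they stand 13 mm farther back than shut.
Start: joints at [68.743, 29.874, -2.08, 91.645, 1.215, 58.505, -6.463], TCP at [0.185, -0.597, 0.256] pointing down, gripper open.
Joint ranges: [-166.77, 166.77], [-17.47, 122.26], [-85.68, 81.53], [9.62, 139.38], [-72.42, 252.41], [9.2, 110.78], [-144.41, 144.41]. Speed limits (degrees/s): [108.29, 108.29, 136.94, 136.94, 172.46, 172.46, 172.46].

### API

Orientations are given as a 3x3 rotation matrix whose columns are the frame's x, y, z axes.
In Python, from bench import telemetry, eyes, order gives the robot as it stands.
- The arm moves only by the tool arm_command, never from a script. Its argument "increments" is text: rows parted by semicolons, each of 5 numbers parted by spaces: the shift along the tool's x, y, z in mm, then the turn about the tool's z in rad, then the closure, from -1 (fully open) to 1 (shut). In form: dx dy dz spin fingers; .... A call has 1 to 10 rows; each row is the pose to reach, as a shift and turn from the pose commanded when the call began, along the tool's axes at that moment; what a row does not reach only later rows make up. A row lasts 1/8 s, in which the tool goes at most 62.5 mm and 10.7 degrees, less where a joint would pass 70% of its speed; a pose out of reach is approached as far as the arm can. A call with a gripper value outside its range is refused whole. The fingers move at their own pace and stop on an object; "newtons" is the grip in N (left out, the last holds). Time passes only in rows, so rows that repeat a pose let the fingers close. It gives the time, the measured TCP pose, the force, the opening and the grip force at its end, in the units of the state.
- telemetry.sense(): the state, without advancing time (a new reading comes with each control period).
- eyes.camera(name): name is "scene" or "side" or "wrist"; returns a dict with "image" (384x512x3 uint8, red, green, blue), "depth" (384x512 float32, m along the optical axis (not along the pixel's ray), 0 where there is no reading), "fx", "fy", "cx", "cy" (pixels), "D" ([k1, k2, p1, p2, k3] as OpenCV has them; the pictures are not rectified), "world_to_cam" (4x4, takes a point from world to camera coordinates); the wrist camera has in their place "tool_from_camera" (4x4, takes a point from camera to tool coordinates, whose origin is the TCP and whose axes are the flange's). Camera axes: x right, y up, looking along -z (the intrinsics and any distortion apply to the point x, -y, -z); pixel columns grow to the right and rows downward; lengths in m; the calibration is good to about 2 mm. A picture is of the moment at which its call begins: read the wrist's pose just before it.
- order.close_job(): hands the job in; it is judged then, once.
The state is a dict: "t": time; "joints": joint angles; "joint_vel": joint speeds; "joint_torque": joint torques, N m; "tool_pos": TCP position; "tool_rot": TCP orientation; "ft_force": force on the tool from outside, world axes, zero at the start; "moment": the same for the moment, N m; "width": opening from 0.0 (shut) to 1.0 (fully open); "grasp_force": force on a finger pad.
Only numpy, scipy, OpenCV 4.12 (cv2) and the standard library are available. Lean on these libraries where they do the work, as an engineer would, in place of code of your own. Each camera call takes 0.05 s, during which the arm holds its last target. There are 200 camera calls.

### The job

Take the stack of four brown tasting dishes apart and set each dish upright in the middle of the white plate of its own shape: hexagonal on hexagonal, round on round, oblong on oblong (lying lengthwise along its plate) and square on square. Put them down without dropping them, and let the stack not be knocked over.

Things in the scene. Friction and masses are not known exactly. Their poses are not given: they have to be found in the camera images.
- hex_dish_mid (a point): Hexagonal open tasting dish of pale brown stoneware (dark glaze on its floor), upright, 50 mm across the flats, 58 mm across the corners, 34 mm high, walls 4 mm, floor 5 mm, about 90 g; top of the stack, resting on the round dish's rim. Two of its flats face +y and -y of its own frame (the others every 60 degrees). Origin of this point: on its vertical axis, half-way up; z up when upright.
- round_dish_mid (a point): Round open tasting dish of pale brown stoneware (dark glaze on its floor), upright, 66 mm in diameter with straight sides, 36 mm high, walls 7 mm, floor 5 mm, about 110 g; third from the table, resting on the oblong dish's rim. Origin of this point: on its vertical axis, half-way up; z up when upright.
- oblong_dish_mid (a point): Oblong open tasting dish of pale brown stoneware (dark glaze on its floor), upright, 92 mm long (its own x) and 44 mm wide (its own y), 34 mm high, walls 4 mm, floor 5 mm, about 110 g; second from the table, bridging the square dish's rim. Origin of this point: on its vertical axis, half-way up; z up when upright.
- square_dish_mid (a point): Square open tasting dish of pale brown stoneware (dark glaze on its floor), upright, 66 by 66 mm (sides along its own x and y), 40 mm high, walls 4 mm, floor 5 mm, about 140 g; bottom of the stack, standing on the table. The whole stack is 144 mm high and only rests by weight: nothing is fastened. Origin of this point: on its vertical axis, half-way up; z up when upright.
- hex_plate: Fixed, its place and yaw vary. White glazed plate, nearly flat: floor 6 mm above the table, a low edge strip 7 mm wide rising to 9 mm. Origin at the centre of its underside, on the table; z up. Hexagonal, 146 mm across the flats, two flats facing its own +y and -y.
- round_plate: Fixed, its place and yaw vary. White glazed plate, nearly flat: floor 6 mm above the table, a low edge strip 7 mm wide rising to 9 mm. Origin at the centre of its underside, on the table; z up. Round, 152 mm in diameter.
- oblong_plate: Fixed, its place and yaw vary. White glazed plate, nearly flat: floor 6 mm above the table, a low edge strip 7 mm wide rising to 9 mm. Origin at the centre of its underside, on the table; z up. Oblong, 170 mm along its own x, 112 mm along its own y.
- square_plate: Fixed, its place and yaw vary. White glazed plate, nearly flat: floor 6 mm above the table, a low edge strip 7 mm wide rising to 9 mm. Origin at the centre of its underside, on the table; z up. Square, 136 by 136 mm, sides along its own x and y.
Not all that is in view belongs to the job. Leave any green or yellow look-alike of the part that bears round_dish_mid alone.

How it is judged:
By the outcome, as a careful person would: the job done as asked, in the order asked, and still so for the second after the job is handed in, with the robot touching nothing.
It also fails if it takes over 128 s, if anything falls off the work surface, if the arm or the gripper's body presses on something with over 40 N, if the wrist force passes 120 N, or if a joint passes its speed limit or range.

## Working session

There is one attempt and no reset: what is moved stays moved. The work goes in short steps, Python scripts to look and compute and a tool call to move; the robot and the scene stay as the last step left them, time stands still between calls to the robot, and variables do not carry over. Pictures are saved under pics/ and viewed, at most 14 in all, crops included, and the job is handed in when it is done.

Besides the shell and the picture viewer there is one more tool, called as name(argument=value, ...), one argument or row to a line, values as JSON. arm_command: Moves the arm, as the interface text tells. Its arguments: {"type":"object","properties":{"increments":{"type":"string"},"newtons":{"type":"number"}},"required":["increments"]}

```bash
ls; mkdir -p pics; python3 - <<'E'
from bench import telemetry, eyes
import cv2,numpy as np
s=telemetry.sense();print({k:np.round(v,3).tolist() for k,v in s.items()})
ims=[]
for n in ["scene","side"]:
    c=eyes.camera(n);np.savez(f"{n}0.npz",**c)
    ims.append(c["image"]);print(n,c["fx"],c["cx"],c["cy"],c["D"],np.round(c["world_to_cam"],3).tolist(),(c["depth"]>0).mean())
w=eyes.camera("wrist");print(np.round(w["tool_from_camera"],4).tolist(),w["fx"],w["D"])
cv2.imwrite("pics/a.png",ims[0][:,:,::-1]);cv2.imwrite("pics/b.png",ims[1][:,:,::-1])
E
```

```text
pics
{'t': 0.0, 'joints': [68.742, 29.909, -2.082, 91.673, 1.214, 58.505, -6.461], 'joint_vel': [-0.051, -0.012, -0.029, 0.097, 0.058, 0.008, -0.01], 'joint_torque': [-0.001, -92.712, 1.98, -36.993, 0.018, 0.008, -0.0], 'tool_pos': [0.185, -0.597, 0.256], 'tool_rot': [[0.955, 0.296, -0.0], [0.296, -0.955, 0.001], [-0.0, -0.001, -1.0]], 'ft_force': [-0.017, 0.113, -1.095], 'moment': [0.031, -0.008, 0.012], 'grasp_force': 0.0, 'width': 0.998}
scene 369.6000776377573 257.3114788310586 192.7489027132078 [-0.08281571  0.          0.          0.          0.        ] [[0.011, 1.0, 0.013, -0.009], [-0.616, -0.003, 0.788, 0.293], [0.788, -0.017, 0.616, -1.507], [0.0, 0.0, 0.0, 1.0]] 0.9960835774739584
side 419.7338591331903 256.9204770302466 186.96836083384184 [-0.02529944  0.          0.          0.          0.        ] [[-0.736, -0.677, 0.002, 0.436], [0.428, -0.463, 0.776, -0.331], [-0.524, 0.572, 0.631, -0.99], [0.0, 0.0, 0.0, 1.0]] 0.9959259033203125
[[0.0001, 0.9527, 0.3039, 0.0783], [1.0, -0.0006, 0.0014, 0.0009], [0.0015, 0.3039, -0.9527, -0.1173], [0.0, 0.0, 0.0, 1.0]] 291.11999917171164 [-0.02395789  0.          0.          0.          0.        ]
```

View pics/a.png

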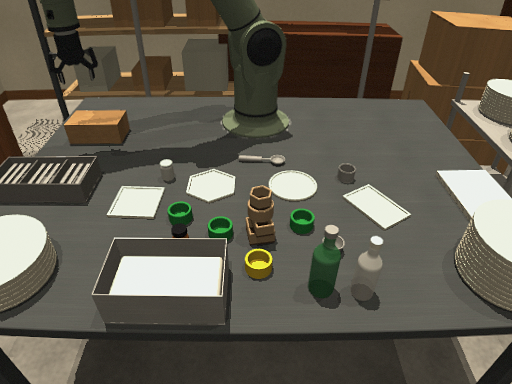

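View pics/b.png

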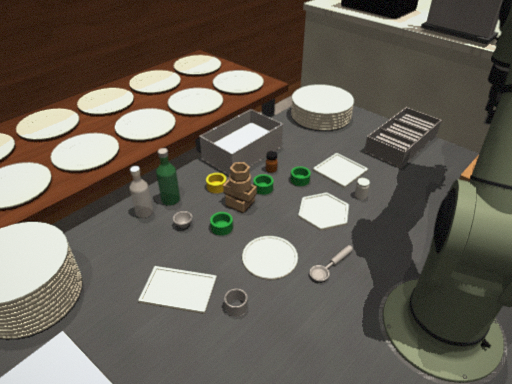

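The scene view shows the stack at about (261,215). The plates are square (136,202), hex (211,184), round (292,185) and oblong (376,206). Green dishes stand near the stack at (302,221) and (220,229), with a yellow one at (259,263).

```bash
cat > h.py <<'E'
import numpy as np,cv2
def K(c): return np.array([[c["fx"],0,c["cx"]],[0,c["fy"],c["cy"]],[0,0,1.]])
def cam2world(c,sense=None):
    if "world_to_cam" in c: return np.linalg.inv(c["world_to_cam"])
    T=np.eye(4);T[:3,:3]=sense["tool_rot"];T[:3,3]=sense["tool_pos"]
    return T@c["tool_from_camera"]
def rays(c,px,T):
    u=cv2.undistortPoints(np.asarray(px,float).reshape(-1,1,2),K(c),np.asarray(c["D"],float)).reshape(-1,2)
    d=np.c_[u[:,0],-u[:,1],-np.ones(len(u))]
    return T[:3,3],d@T[:3,:3].T
def plane(c,px,z,T):
    o,d=rays(c,px,T); return o+d*((z-o[2])/d[:,2])[:,None]
def cloud(c,T):
    z=c["depth"];v,u=np.nonzero(z>0)
    n=cv2.undistortPoints(np.c_[u,v].astype(float).reshape(-1,1,2),K(c),np.asarray(c["D"],float)).reshape(-1,2)
    d=z[v,u][:,None]
    P=np.c_[n[:,0],-n[:,1],-np.ones(len(n))]*d
    return P@T[:3,:3].T+T[:3,3],u,v
E
python3 - <<'E'
from h import *
for n in ["scene","side"]:
    c=dict(np.load(n+"0.npz"));T=cam2world(c)
    hsv=cv2.cvtColor(c["image"],cv2.COLOR_RGB2HSV)
    m=((hsv[...,2]>150)&(hsv[...,1]<60)).astype(np.uint8)
    cs,_=cv2.findContours(m,cv2.RETR_EXTERNAL,cv2.CHAIN_APPROX_NONE)
    print(n)
    for k in cs:
        if cv2.contourArea(k)<500: continue
        P=plane(c,k.reshape(-1,2),0.009,T)[:,:2]
        if not(0.2<P[:,0].mean()<1 and abs(P[:,1].mean())<.5):continue
        h=cv2.convexHull((P*1000).astype(np.float32))
        M=cv2.moments(h);A=M["m00"]
        print(np.round([M["m10"]/A,M["m01"]/A]),"A",round(A),"rect",np.round(cv2.minAreaRect(h)[1]),round(cv2.minAreaRect(h)[2],1),"hull poly",cv2.approxPolyDP(h,12,True).reshape(-1,2).round().tolist())
    P,u,v=cloud(c,T)
    h=hsv[v,u]
    for nm,lo,hi in [("green",45,85),("yellow",22,34),("brown",3,20)]:
        s=(h[:,0]>=lo)&(h[:,0]<=hi)&(h[:,1]>70)&(h[:,2]>40)&(P[:,2]>0.005)&(P[:,0]>.3)&(P[:,0]<.95)&(abs(P[:,1])<.35)
        mm=np.zeros(c["depth"].shape,np.uint8);mm[v[s],u[s]]=1
        nn,L,st,ce=cv2.connectedComponentsWithStats(mm)
        for i in range(1,nn):
            if st[i,4]<60: continue
            q=P[s&(L[v,u]==i)]; print(nm,st[i,:4],np.round((np.percentile(q,3,0)+np.percentile(q,97,0))/2,3),np.round(np.percentile(q,97,0)-np.percentile(q,3,0),3),"ztop",q[:,2].max().round(3))
            if nm=="brown":
                for a,b in [(0.005,.038),(.042,.072),(.076,.108),(.112,.15)]:
                    r=q[(q[:,2]>a)&(q[:,2]<b)]
                    if len(r)>9: print("  ",a,len(r),np.round(np.percentile(r,2,0),3),np.round(np.percentile(r,98,0),3))
E
```

```text
scene
[ 771. -229.] A 54830 rect [299. 185.] 89.9 hull poly [[679.0, -377.0], [862.0, -375.0], [860.0, -80.0], [680.0, -81.0]]
[ 525. -354.] A 18728 rect [139. 138.] 87.5 hull poly [[456.0, -420.0], [588.0, -424.0], [595.0, -290.0], [460.0, -284.0]]
[541. 353.] A 19546 rect [173. 114.] 32.1 hull poly [[441.0, 357.0], [502.0, 262.0], [642.0, 352.0], [580.0, 444.0]]
[442. 114.] A 17976 rect [152. 149.] 0.2 hull poly [[366.0, 99.0], [389.0, 59.0], [459.0, 40.0], [508.0, 74.0], [517.0, 127.0], [478.0, 180.0], [426.0, 187.0], [377.0, 154.0]]
[ 442. -141.] A 18645 rect [146. 166.] 89.1 hull poly [[361.0, -134.0], [413.0, -213.0], [485.0, -213.0], [528.0, -142.0], [484.0, -70.0], [401.0, -70.0]]
green [167 201  25  24] [ 0.595 -0.213  0.021] [0.061 0.058 0.031] ztop 0.069
green [290 208  25  25] [0.624 0.121 0.021] [0.061 0.058 0.032] ztop 0.039
green [208 216  25  24] [ 0.657 -0.097  0.021] [0.06  0.059 0.031] ztop 0.038
green [308 237  33  61] [0.849 0.142 0.086] [0.031 0.051 0.148] ztop 0.171
yellow [245 249  28  29] [0.776 0.002 0.021] [0.06  0.058 0.031] ztop 0.038
brown [246 185  29  
[... 1153 characters left out ...]
0] [ 0.654 -0.095  0.023] [0.06  0.06  0.033] ztop 0.043
green [210 211  23  24] [0.62  0.125 0.023] [0.059 0.059 0.033] ztop 0.041
yellow [206 173  20  20] [0.772 0.005 0.023] [0.059 0.06  0.033] ztop 0.042
brown [265 159  13  13] [ 0.699 -0.188  0.029] [0.029 0.03  0.044] ztop 0.055
   0.005 87 [ 0.683 -0.203  0.007] [ 0.715 -0.172  0.038]
   0.042 30 [ 0.687 -0.204  0.043] [ 0.709 -0.175  0.054]
brown [223 162  34  50] [0.654 0.013 0.077] [0.081 0.06  0.136] ztop 0.149
   0.005 215 [ 0.621 -0.133  0.006] [0.769 0.045 0.037]
   0.042 272 [ 0.611 -0.02   0.042] [0.7   0.04  0.071]
   0.076 200 [ 0.624 -0.016  0.076] [0.697 0.042 0.107]
   0.112 330 [ 0.628 -0.016  0.113] [0.681 0.037 0.148]
```

```bash
python3 - <<'E'
import numpy as np,cv2
a=np.load("scene0.npz")["image"][175:255,200:330];b=np.load("side0.npz")["image"][150:230,190:320]
cv2.imwrite("pics/c.png",cv2.resize(np.vstack([a,b])[:,:,::-1],None,fx=3.7,fy=3.7,interpolation=cv2.INTER_CUBIC))
E
```

```text
(no output)
```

View pics/c.png

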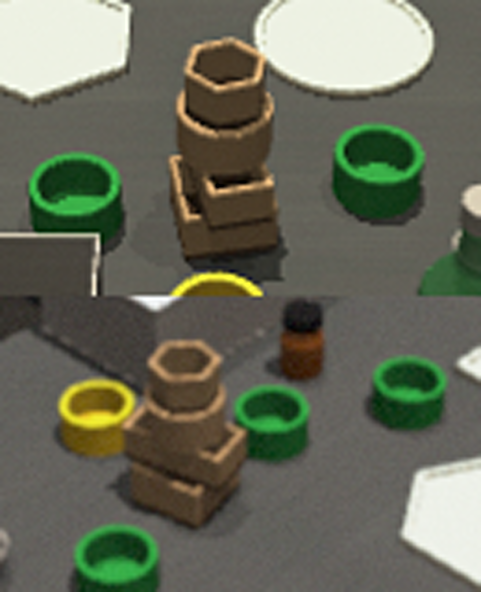

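The crop shows the stack standing hex, round, oblong (long axis roughly along world x), then square. The green dishes are about 110 mm off to both sides. I'll move above the stack for a close look.

arm_command(
  increments="60 -42 -30 0.05 -1;110 -77 -30 0.1 -1;160 -112 -30 0.15 -1;210 -147 -30 0.2 -1;260 -182 -30 0.25 -1;310 -217 -30 0.3 -1;360 -252 -30 0.3 -1;410 -287 -30 0.3 -1;460 -322 -30 0.3 -1;510 -357 -30 0.3 -1",
  newtons=30,
)

```text
t: 1.4
tool_pos: [0.5659, -0.1051, 0.2863]
tool_rot: [[1.0, 0.001, -0.0], [0.001, -1.0, -0.0], [-0.0, 0.0, -1.0]]
ft_force: [0.5, -0.8, 0.5]
width: 1.0
grasp_force: 0.0
```

arm_command(
  increments="45 -58 0 0 -1;89 -115 0 0 -1;89 -115 0 0 -1;89 -115 0 0 -1",
)

```text
t: 1.9
tool_pos: [0.6541, 0.0094, 0.2856]
tool_rot: [[1.0, 0.003, -0.001], [0.003, -1.0, 0.0], [-0.001, -0.0, -1.0]]
ft_force: [-0.9, -1.3, 0.7]
width: 1.0
grasp_force: 0.0
```

```bash
cat > look.py <<'E'
import sys
from bench import telemetry, eyes
from h import *
def look(tag):
    s=telemetry.sense();c=eyes.camera("wrist")
    np.savez(tag+".npz",tool_pos=s["tool_pos"],tool_rot=s["tool_rot"],**c)
    cv2.imwrite(f"pics/{tag}.png",c["image"][:,:,::-1])
    T=cam2world(c,s);P,u,v=cloud(c,T)
    return s,c,T,P,u,v
def band(P,u,v,c,z0,z1,box):
    """brown points of a height band inside a box -> contour stats (mm)"""
    hsv=cv2.cvtColor(c["image"],cv2.COLOR_RGB2HSV)[v,u]
    s=(P[:,2]>z0)&(P[:,2]<z1)&(P[:,0]>box[0])&(P[:,0]<box[1])&(P[:,1]>box[2])&(P[:,1]<box[3])&(hsv[:,0]<25)&(hsv[:,1]>40)
    return P[s],u[s],v[s]
E
python3 - <<'E'
from look import *
s,c,T,P,u,v=look("w1")
print(s["tool_pos"],s["joints"])
for n,a,b in [("hex",.14,.152),("round",.105,.114),("obl",.069,.078),("sq",.036,.044)]:
    q,uu,vv=band(P,u,v,c,a,b,(.55,.76,-.08,.1))
    if len(q)<10: print(n,len(q));continue
    h=cv2.convexHull((q[:,:2]*1000).astype(np.float32));r=cv2.minAreaRect(h);M=cv2.moments(h)
    print(n,len(q),"zmed",np.median(q[:,2]).round(4),"rect",np.round(r[0],1),np.round(r[1],1),round(r[2],1),"cent",round(M["m10"]/M["m00"],1),round(M["m01"]/M["m00"],1),"circ",np.round(cv2.minEnclosingCircle(h)[0],1),round(cv2.minEnclosingCircle(h)[1],1),cv2.approxPolyDP(h,5,True).reshape(-1,2).round().tolist())
E
```

```text
[0.65406542 0.00941884 0.2855745 ] [   1.11307173   31.43059818  -11.08322128   84.53038176    6.3429729
   64.70735944 -100.95151199]
hex 827 zmed 0.1437 rect [656.7   7.7] [50.2 56.7] 78.8 cent 656.8 7.8 circ [656.9   8. ] 28.5 [[684.0, 2.0], [676.0, 29.0], [649.0, 35.0], [629.0, 12.0], [637.0, -11.0], [666.0, -19.0]]
round 792 zmed 0.1098 rect [662.9   9.3] [54.9 64.8] 15.8 cent 662.3 7.6 circ [658.1   7.5] 32.9 [[669.0, 39.0], [645.0, 37.0], [635.0, 9.0], [644.0, -22.0], [671.0, -22.0], [688.0, -4.0], [688.0, 20.0]]
obl 301 zmed 0.0738 rect [659.9   5.8] [91.5 51.8] 13.2 cent 672.7 5.7 circ [659.1   8.7] 50.4 [[699.0, 40.0], [674.0, 36.0], [620.0, -23.0], [680.0, -16.0], [708.0, -2.0]]
sq 261 zmed 0.0399 rect [713.   13.9] [95.3 68.3] 4.6 cent 701.3 14.2 circ [707.9  12.2] 53.6 [[760.0, 25.0], [685.0, 46.0], [663.0, 41.0], [668.0, -24.0], [697.0, -18.0], [750.0, 11.0]]
```

View pics/w1.png

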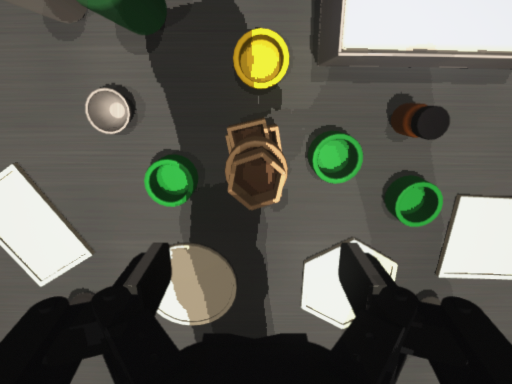

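The wrist view (up = +x, left = +y) shows the hex dish on top at about (257,178), flats at 18° + 60k in world. The round rim sits just under it, and the oblong and square poke out toward +x. Grasping the hex across its 79° flats.

arm_command(
  increments="3 2 50 0.195 -1;3 2 100 0.195 -1;3 2 125 0.195 -1;3 2 140 0.195 -1;3 2 140 0.195 -1;3 2 140 0.195 -1",
)

```text
t: 2.7
tool_pos: [0.6574, 0.0058, 0.1476]
tool_rot: [[0.981, -0.194, 0.002], [-0.194, -0.981, -0.0], [0.002, -0.0, -1.0]]
ft_force: [-0.2, -0.6, 0.4]
width: 1.001
grasp_force: 0.0
```

arm_command(
  increments="0 0 0 0 0;0 0 0 0 0.5;0 0 0 0 1;0 0 0 0 1;0 0 0 0 1;0 0 0 0 1",
  newtons=30,
)

```text
t: 3.45
tool_pos: [0.6572, 0.0064, 0.147]
tool_rot: [[0.981, -0.193, 0.001], [-0.193, -0.981, 0.0], [0.001, -0.0, -1.0]]
ft_force: [-1.0, 0.0, 6.2]
width: 0.58
grasp_force: 32.7
```

arm_command(
  increments="0 0 -5 0 1;0 0 -12 0 1;0 0 -25 0 1;0 0 -45 0 1;0 0 -70 0 1;0 0 -70 0 1",
)

```text
t: 4.2
tool_pos: [0.658, 0.0063, 0.2193]
tool_rot: [[0.981, -0.193, 0.004], [-0.193, -0.981, 0.0], [0.004, -0.001, -1.0]]
ft_force: [-0.2, -0.4, -1.2]
width: 0.577
grasp_force: 31.9
```

```bash
cat > go.py <<'E'
import sys,numpy as np
from bench import telemetry
s=telemetry.sense();R=np.array(s["tool_rot"]);p=np.array(s["tool_pos"])
x,y,z,a=map(float,sys.argv[1:5]) # target mm, world angle (deg) of the closing line
d=R.T@(np.array([x,y,z])/1000-p)*1000
cur=np.degrees(np.arctan2(R[1,1],R[0,1]))
t=(a-cur+90)%180-90
print("d",d.round(1),"spin",round(-np.radians(t),3),"alt",round(-np.radians(t-np.sign(t)*180),3),"len",np.linalg.norm(d).round(),"pos",p.round(4),"j",np.round(s["joints"],0),"w",round(s["width"],3),"g",s["grasp_force"],"F",np.round(s["ft_force"],1))
E
python3 go.py 442 -141 110 90
```

```text
d [-183.9  186.4  108.4] spin -0.194 alt 2.947 len 283.0 pos [0.658  0.0063 0.2193] j [  -0.   35.   -8.   88.    6.   57. -111.] w 0.577 g 31.923587322235107 F [-0.2 -0.4 -1.2]
```

arm_command(
  increments="-20 20 0 0 1;-45 45 0 -0.06 1;-75 75 0 -0.12 1;-105 106 10 -0.195 1;-135 137 30 -0.195 1;-160 162 50 -0.195 1;-175 178 70 -0.195 1;-184 186 90 -0.195 1;-184 186 100 -0.195 1;-184 186 100 -0.195 1",
)

```text
t: 5.45
tool_pos: [0.4409, -0.1403, 0.1161]
tool_rot: [[1.0, 0.001, -0.0], [0.001, -1.0, 0.0], [-0.0, -0.0, -1.0]]
ft_force: [-0.1, -0.2, -0.7]
width: 0.573
grasp_force: 31.9
```

```bash
python3 go.py 442 -141 44 90;python3 - <<'E'
from look import *
# held dish bottom and stack: scene + side clouds
from bench import eyes
for n in ["scene","side"]:
    c=eyes.camera(n);T=cam2world(c);P,u,v=cloud(c,T)
    for box in [(.38,.5,-.2,-.08),(.59,.73,-.07,.085)]:
        q,_,_=band(P,u,v,c,.012,.3,box);print(n,len(q),np.percentile(q,[1,50,99],axis=0).round(3).tolist())
s,c,T,P,u,v=look("w2")
for n,a,b in [("round",.105,.114),("obl",.069,.078),("sq",.036,.044)]:
    q,uu,vv=band(P,u,v,c,a,b,(.6,.73,-.05,.07))
    if len(q)>10:
        h=cv2.convexHull((q[:,:2]*1000).astype(np.float32));r=cv2.minAreaRect(h)
        print(n,len(q),"zmed",np.median(q[:,2]).round(4),np.round(r[0],1),np.round(r[1],1),round(r[2],1))
E
```

```text
d [ 1.1  0.7 72.1] spin 0.001 alt -3.14 len 72.0 pos [ 0.4409 -0.1403  0.1161] j [ 18.  29. -10. 122.   9.  30. -89.] w 0.573 g 31.870960593223572 F [-0.1 -0.2 -0.7]
scene 401 [[0.412, -0.179, 0.08], [0.456, -0.14, 0.106], [0.484, -0.103, 0.289]]
scene 1122 [[0.628, -0.026, 0.013], [0.682, 0.008, 0.079], [0.706, 0.042, 0.111]]
side 301 [[0.404, -0.166, 0.013], [0.431, -0.129, 0.109], [0.491, -0.083, 0.291]]
side 946 [[0.61, -0.023, 0.013], [0.648, 0.023, 0.073], [0.701, 0.045, 0.113]]
```

View pics/w2.png

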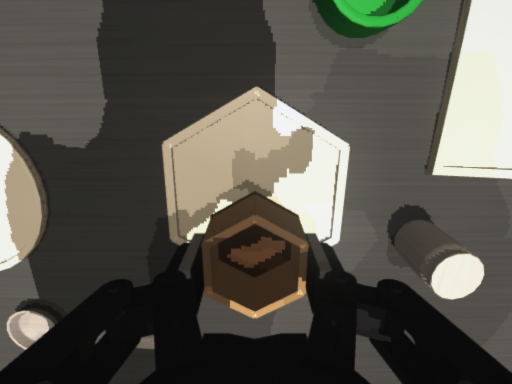

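The wrist view shows the hex dish upright in the fingers at about (255,260), aligned with the hex plate under it. Lowering it.

arm_command(
  increments="1 1 20 0 1;1 1 40 0 1;1 1 55 0 1;1 1 65 0 1;1 1 69 0 1;1 1 70 0 1;1 1 71 0 1;1 1 71 0 1;1 1 71 0 1",
)

```text
t: 6.72
tool_pos: [0.4416, -0.1418, 0.0455]
tool_rot: [[1.0, 0.001, 0.0], [0.001, -1.0, -0.0], [0.0, 0.0, -1.0]]
ft_force: [-0.9, -0.6, -1.6]
width: 0.577
grasp_force: 31.9
```

arm_command(
  increments="0 0 1 0 1;0 0 2 0 1;0 0 3 0 1;0 0 3 0 1",
)

```text
t: 7.22
tool_pos: [0.4415, -0.1416, 0.0429]
tool_rot: [[1.0, 0.001, 0.0], [0.001, -1.0, -0.0], [0.0, 0.0, -1.0]]
ft_force: [-5.0, 3.2, 22.7]
width: 0.577
grasp_force: 34.6
```

arm_command(
  increments="0 0 -1 0 1;0 0 -1 0 -0.1;0 0 -1 0 -0.3;0 0 -1 0 -1;0 0 -1 0 -1;0 0 -20 0 -1;0 0 -60 0 -1;0 0 -110 0 -1;0 0 -150 0 -1;0 0 -150 0 -1",
)

```text
t: 8.48
tool_pos: [0.4426, -0.1421, 0.1949]
tool_rot: [[1.0, 0.0, 0.005], [0.0, -1.0, -0.001], [0.005, 0.001, -1.0]]
ft_force: [-0.1, 0.2, -1.3]
width: 1.0
grasp_force: 0.0
```

```bash
python3 - <<'E'
from look import *
s,c,T,P,u,v=look("w3")
q,_,_=band(P,u,v,c,.034,.05,(.37,.52,-.22,-.06));h=cv2.convexHull((q[:,:2]*1000).astype(np.float32))
print("hex",np.median(q[:,2]),cv2.minAreaRect(h))
hsv=cv2.cvtColor(c["image"],cv2.COLOR_RGB2HSV)[v,u]
m=(hsv[:,2]>90)&(hsv[:,1]<60)&(P[:,2]>.003)&(P[:,2]<.014)&(abs(P[:,0]-.442)<.095)&(abs(P[:,1]+.1415)<.095)
h=cv2.convexHull((P[m,:2]*1000).astype(np.float32));print("plate",cv2.minAreaRect(h))
E
python3 go.py 658 8 260 90
```

```text
hex 0.039670665947936334 ((441.1963195800781, -141.68927001953125), (55.75516128540039, 50.15972900390625), 61.15933609008789)
plate ((444.6666259765625, -144.46017456054688), (146.59437561035156, 160.16123962402344), 29.510099411010742)
d [ 216.3 -149.8  -66.3] spin 0.0 alt -3.141 len 271.0 pos [ 0.4419 -0.142   0.1933] j [ 20.  21. -12. 118.   7.  41. -86.] w 1.002 g 0.0 F [-0.6  0.2 -0.4]
```

arm_command(
  increments="30 -20 -20 0 -1;80 -55 -50 0 -1;130 -90 -60 0 -1;180 -125 -60 0 -1;216 -150 -60 0 -1;216 -150 -60 0 -1;216 -150 -60 0 -1",
)

```text
t: 9.4
tool_pos: [0.6567, 0.0081, 0.2507]
tool_rot: [[1.0, 0.001, -0.002], [0.001, -1.0, -0.001], [-0.002, 0.001, -1.0]]
ft_force: [-0.3, -0.1, -0.3]
width: 0.996
grasp_force: 0.0
```

```bash
python3 - <<'E'
from look import *
s,c,T,P,u,v=look("w4")
for n,a,b in [("round",.104,.116),("obl",.069,.078),("sq",.036,.044)]:
    q,uu,vv=band(P,u,v,c,a,b,(.59,.73,-.055,.07))
    if len(q)>10:
        h=cv2.convexHull((q[:,:2]*1000).astype(np.float32));r=cv2.minAreaRect(h)
        print(n,len(q),"zmed",np.median(q[:,2]).round(4),np.round(r[0],1),np.round(r[1],1),round(r[2],1),"circ",cv2.minEnclosingCircle(h),cv2.approxPolyDP(h,5,True).reshape(-1,2).round().tolist())
E
python3 go.py 658 8 116 90
```

```text
round 1547 zmed 0.1095 [658.3   7.7] [64.7 64.7] 0.4 circ ((657.9617919921875, 7.7112250328063965), 32.871177673339844) [[691.0, 10.0], [677.0, 35.0], [653.0, 40.0], [633.0, 29.0], [626.0, 3.0], [640.0, -19.0], [664.0, -24.0], [685.0, -11.0]]
obl 429 zmed 0.0739 [659.9   4.2] [92.4 53.3] 13.5 circ ((659.2275390625, 8.842150688171387), 50.5494270324707) [[709.0, -2.0], [699.0, 40.0], [610.0, 19.0], [619.0, -22.0], [676.0, -19.0]]
sq 251 zmed 0.0401 [686.1  11.5] [42. 68.] 4.1 circ ((676.618408203125, 10.908538818359375), 35.754188537597656) [[697.0, -18.0], [708.0, 2.0], [699.0, 38.0], [686.0, 46.0], [663.0, 42.0], [668.0, -24.0]]
d [  1.6  -0.5 135.3] spin 0.0 alt -3.142 len 135.0 pos [0.6566 0.0076 0.2513] j [   2.   34.  -13.   86.    8.   61. -102.] w 0.998 g 0.0 F [ 0.1 -0.2  0.2]
```

View pics/w4.png

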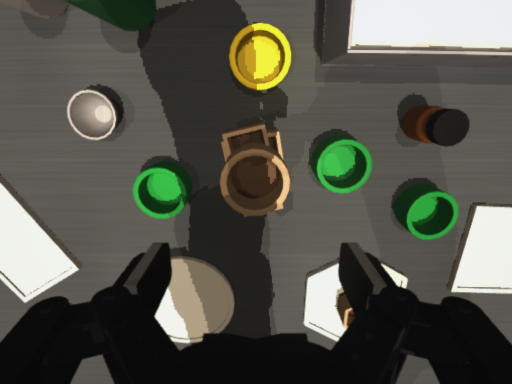

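The wrist view shows the round dish now on top, centred at (256,180). The oblong runs below it at about 13°, and the square's corner shows behind. Grasping round along 103°.

arm_command(
  increments="1 0 40 -0.1 -1;1 0 80 -0.227 -1;1 0 115 -0.227 -1;1 0 135 -0.227 -1;1 0 146 -0.227 -1;1 0 146 -0.227 -1;1 0 146 -0.227 -1",
)

```text
t: 10.32
tool_pos: [0.6589, 0.0085, 0.1074]
tool_rot: [[0.974, 0.226, 0.002], [0.226, -0.974, 0.0], [0.001, 0.0, -1.0]]
ft_force: [0.1, 0.1, 0.2]
width: 1.001
grasp_force: 0.0
```

arm_command(
  increments="0 0 0 0 -0.5;0 0 0 0 -0.2;0 0 0 0 1;0 0 0 0 1;0 0 0 0 1",
  newtons=35,
)

```text
t: 10.95
tool_pos: [0.6589, 0.0084, 0.1076]
tool_rot: [[0.974, 0.226, 0.001], [0.226, -0.974, -0.0], [0.001, 0.0, -1.0]]
ft_force: [-2.0, -0.0, 10.8]
width: 0.769
grasp_force: 36.5
```

arm_command(
  increments="0 0 -4 0 1;0 0 -10 0 1;0 0 -20 0 1;0 0 -40 0 1;0 0 -65 0 1;0 0 -90 0 1;0 0 -90 0 1",
)

```text
t: 11.82
tool_pos: [0.6594, 0.0085, 0.1994]
tool_rot: [[0.974, 0.226, 0.004], [0.226, -0.974, 0.0], [0.004, 0.001, -1.0]]
ft_force: [-0.7, -0.0, -1.8]
width: 0.767
grasp_force: 39.2
```

```bash
python3 go.py 441 114 110 103
```

```text
d [-189.4 -152.1   88.5] spin 0.001 alt -3.141 len 259.0 pos [0.6594 0.0085 0.1994] j [  4.  37. -16.  89.  11.  56. -92.] w 0.767 g 39.23031348735094 F [-0.7 -0.  -1.8]
```

arm_command(
  increments="-20 -16 0 0 1;-48 -38 0 0 1;-80 -64 0 0 1;-112 -90 10 0 1;-142 -114 30 0 1;-166 -134 50 0 1;-180 -146 70 0 1;-188 -152 85 0 1;-188 -152 88 0 1;-188 -152 88 0 1",
)

```text
t: 13.08
tool_pos: [0.4414, 0.114, 0.1086]
tool_rot: [[0.974, 0.226, 0.0], [0.226, -0.974, 0.0], [0.0, 0.0, -1.0]]
ft_force: [0.2, -0.2, -2.2]
width: 0.765
grasp_force: 39.3
```

```bash
cat > held.py <<'E'
import sys
from look import *
x,y=float(sys.argv[1]),float(sys.argv[2])
for n in ["scene","side"]:
    c=eyes.camera(n);T=cam2world(c);P,u,v=cloud(c,T)
    for box in [(x-.06,x+.06,y-.06,y+.06),(.59,.73,-.07,.085)]:
        q,_,_=band(P,u,v,c,.012,.15,box);print(n,len(q),np.percentile(q,[1,50,99],axis=0).round(3).tolist() if len(q) else "")
s,c,T,P,u,v=look("w_"+sys.argv[3])
hsv=cv2.cvtColor(c["image"],cv2.COLOR_RGB2HSV)[v,u]
m=(hsv[:,2]>90)&(hsv[:,1]<60)&(P[:,2]>.004)&(P[:,2]<.013)&(abs(P[:,0]-x)<.12)&(abs(P[:,1]-y)<.12)
print("plate xy range",np.percentile(P[m],[.3,99.7],axis=0).round(4).tolist())
E
python3 held.py .441 .114 5; python3 go.py 441 114 40 103
```

```text
scene 417 [[0.411, 0.074, 0.076], [0.458, 0.114, 0.099], [0.473, 0.148, 0.143]]
scene 867 [[0.611, -0.027, 0.013], [0.666, 0.007, 0.048], [0.707, 0.043, 0.075]]
side 392 [[0.39, 0.076, 0.012], [0.425, 0.11, 0.097], [0.466, 0.161, 0.14]]
side 747 [[0.61, -0.021, 0.013], [0.654, 0.023, 0.055], [0.705, 0.045, 0.078]]
plate xy range [[0.4231, 0.0384, 0.0044], [0.5163, 0.1887, 0.0103]]
d [-0.6 -0.2 68.8] spin 0.0 alt -3.141 len 69.0 pos [0.4415 0.1139 0.1088] j [ -10.   29.  -15.  123.   15.   30. -114.] w 0.769 g 39.34822551906109 F [ 0.4 -0.3 -1.6]
```

arm_command(
  increments="-1 0 20 0 1;-1 0 40 0 1;-1 0 55 0 1;-1 0 62 0 1;-1 0 66 0 1;-1 0 67 0 1;-1 0 68 0 1;-1 0 68 0 1",
)

```text
t: 14.22
tool_pos: [0.4401, 0.1139, 0.0405]
tool_rot: [[0.974, 0.226, 0.0], [0.226, -0.974, 0.0], [0.0, -0.0, -1.0]]
ft_force: [0.2, -0.6, -1.7]
width: 0.766
grasp_force: 39.3
```

arm_command(
  increments="0 0 1 0 1;0 0 2 0 1;0 0 2 0 1",
)

```text
t: 14.6
tool_pos: [0.4401, 0.1139, 0.0394]
tool_rot: [[0.974, 0.226, 0.001], [0.226, -0.974, -0.0], [0.001, 0.0, -1.0]]
ft_force: [-8.0, -1.4, 36.7]
width: 0.767
grasp_force: 42.6
```

arm_command(
  increments="0 0 -1 0 1;0 0 -1 0 -0.5;0 0 -1 0 -0.7;0 0 -1 0 -1;0 0 -1 0 -1;0 0 -20 0 -1;0 0 -60 0 -1;0 0 -110 0 -1;0 0 -150 0 -1;0 0 -150 0 -1",
)

```text
t: 15.85
tool_pos: [0.4411, 0.1141, 0.1908]
tool_rot: [[0.974, 0.225, 0.005], [0.225, -0.974, 0.001], [0.005, -0.0, -1.0]]
ft_force: [1.0, -0.2, -0.4]
width: 1.002
grasp_force: 0.0
```

```bash
python3 - <<'E'
from look import *
s,c,T,P,u,v=look("w6")
q,_,_=band(P,u,v,c,.036,.05,(.37,.52,.05,.18));h=cv2.convexHull((q[:,:2]*1000).astype(np.float32))
print("round",np.median(q[:,2]),cv2.minAreaRect(h),cv2.minEnclosingCircle(h))
E
python3 go.py 659 9 230 103
```

```text
round 0.04147145155139545 ((439.5276794433594, 113.1663818359375), (64.61661529541016, 64.59648132324219), 10.936120986938477) ((439.3209228515625, 113.26580047607422), 32.830867767333984)
d [189.4 151.3 -40.3] spin 0.0 alt -3.141 len 246.0 pos [0.4404 0.1138 0.1892] j [  -6.   21.  -19.  120.   11.   41. -110.] w 0.995 g 0.0 F [ 1.1 -1.4 -1.2]
```

Round is placed. Back to the stack for the oblong.

arm_command(
  increments="30 24 -30 0 -1;75 60 -40 0 -1;120 96 -40 0 -1;165 132 -40 0 -1;189 151 -40 0 -1;189 151 -40 0 -1;189 151 -40 0 -1",
)

```text
t: 16.77
tool_pos: [0.6573, 0.0099, 0.2269]
tool_rot: [[0.974, 0.226, -0.002], [0.226, -0.974, 0.0], [-0.002, -0.001, -1.0]]
ft_force: [-0.9, -0.2, 0.4]
width: 0.999
grasp_force: 0.0
```

```bash
python3 - <<'E'
from look import *
s,c,T,P,u,v=look("w7")
for n,a,b in [("obl",.069,.08),("sq",.036,.045)]:
    q,uu,vv=band(P,u,v,c,a,b,(.59,.73,-.055,.07))
    if len(q)>10:
        h=cv2.convexHull((q[:,:2]*1000).astype(np.float32));r=cv2.minAreaRect(h)
        print(n,len(q),"zmed",np.median(q[:,2]).round(4),np.round(r[0],1),np.round(r[1],1),round(r[2],1),cv2.approxPolyDP(h,5,True).reshape(-1,2).round().tolist())
E
python3 go.py 659 9 71 103
```

```text
obl 1215 zmed 0.0737 [658.9   8.8] [92.5 44.1] 13.3 [[709.0, -2.0], [698.0, 40.0], [610.0, 19.0], [619.0, -23.0]]
sq 2111 zmed 0.0442 [661.2   7.9] [89.9 66.1] 10.3 [[709.0, -2.0], [699.0, 41.0], [686.0, 46.0], [622.0, 34.0], [614.0, 16.0], [622.0, -18.0], [632.0, -30.0], [698.0, -19.0]]
d [  1.6   1.5 156.4] spin 0.002 alt -3.14 len 156.0 pos [0.6573 0.0101 0.2274] j [  4.  35. -16.  87.  11.  59. -91.] w 1.0 g 0.0 F [-0.5  0.2 -0.2]
```

View pics/w7.png

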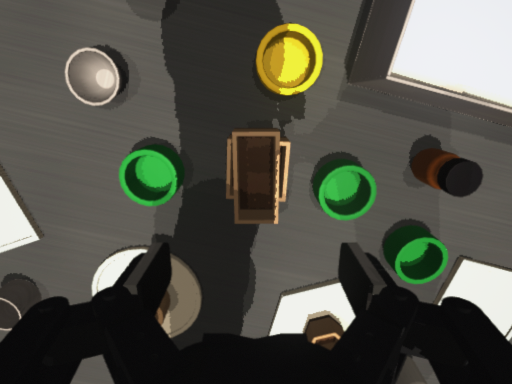

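The wrist view shows the oblong on the square at about (257,176), neatly aligned with the fingers.

arm_command(
  increments="1.5 1.5 50 0 -1;1.5 1.5 95 0 -1;1.5 1.5 125 0 -1;1.5 1.5 142 0 -1;1.5 1.5 151 0 -1;1.5 1.5 151 0 -1;1.5 1.5 151 0 -1",
)

```text
t: 17.7
tool_pos: [0.6605, 0.0084, 0.0784]
tool_rot: [[0.974, 0.226, 0.001], [0.226, -0.974, 0.0], [0.001, 0.0, -1.0]]
ft_force: [-0.1, -0.0, -0.4]
width: 1.0
grasp_force: 0.0
```

arm_command(
  increments="0 0 0 0 0;0 0 0 0 0.3;0 0 0 0 1;0 0 0 0 1;0 0 0 0 1;0 0 0 0 1",
  newtons=35,
)

```text
t: 18.45
tool_pos: [0.6601, 0.0083, 0.0778]
tool_rot: [[0.974, 0.226, 0.0], [0.226, -0.974, 0.0], [0.0, 0.0, -1.0]]
ft_force: [-1.5, 0.7, 5.8]
width: 0.505
grasp_force: 35.4
```

arm_command(
  increments="0 0 -4 0 1;0 0 -10 0 1;0 0 -20 0 1;0 0 -40 0 1;0 0 -65 0 1;0 0 -90 0 1;0 0 -90 0 1",
)

```text
t: 19.32
tool_pos: [0.661, 0.0083, 0.1703]
tool_rot: [[0.974, 0.226, 0.004], [0.226, -0.974, 0.0], [0.004, 0.001, -1.0]]
ft_force: [-0.3, 0.1, -1.5]
width: 0.507
grasp_force: 36.1
```

```bash
python3 go.py 542 353 110 122
```

```text
d [ -38.4 -362.7   59.9] spin -0.331 alt 2.811 len 370.0 pos [0.661  0.0083 0.1703] j [  4.  39. -15.  90.  12.  53. -92.] w 0.507 g 36.09055995941162 F [-0.3  0.1 -1.5]
```

arm_command(
  increments="-2 -20 0 0 1;-6 -55 0 -0.06 1;-11 -100 0 -0.12 1;-16 -150 0 -0.18 1;-21 -200 0 -0.24 1;-26 -245 10 -0.3 1;-31 -290 20 -0.33 1;-35 -330 35 -0.33 1;-38 -352 45 -0.33 1;-38 -363 50 -0.33 1",
)

```text
t: 20.58
tool_pos: [0.5391, 0.355, 0.1163]
tool_rot: [[0.847, 0.531, -0.002], [0.531, -0.847, -0.0], [-0.002, -0.001, -1.0]]
ft_force: [0.3, 0.1, -2.2]
width: 0.504
grasp_force: 36.0
```

arm_command(
  increments="0 0 2 0 1;0 0 2 0 1",
)

```text
t: 20.82
tool_pos: [0.5415, 0.3522, 0.1154]
tool_rot: [[0.849, 0.528, 0.0], [0.528, -0.849, -0.001], [-0.0, 0.001, -1.0]]
ft_force: [-0.4, 0.1, -1.1]
width: 0.509
grasp_force: 36.0
```

```bash
python3 go.py 542 353 44 122; python3 - <<'E'
from look import *
s,c,T,P,u,v=look("w8")
hsv=cv2.cvtColor(c["image"],cv2.COLOR_RGB2HSV)[v,u]
m=(hsv[:,2]>90)&(hsv[:,1]<60)&(P[:,2]>.004)&(P[:,2]<.014)&(abs(P[:,0]-.541)<.13)&(abs(P[:,1]-.353)<.12)
h=cv2.convexHull((P[m,:2]*1000).astype(np.float32));r=cv2.minAreaRect(h);print("plate",r,cv2.approxPolyDP(h,6,True).reshape(-1,2).round().tolist())
q,_,_=band(P,u,v,c,.11,.2,(.46,.62,.27,.43));h=cv2.convexHull((q[:,:2]*1000).astype(np.float32));print("dish",np.percentile(q[:,2],[1,50,99]),cv2.minAreaRect(h))
E
```

```text
d [ 0.8 -0.4 71.3] spin -0.002 alt 3.14 len 71.0 pos [0.5415 0.3522 0.1154] j [ -26.   42.  -19.   94.   18.   47. -111.] w 0.509 g 36.01360380649567 F [-0.4  0.1 -1.1]
plate ((560.2681274414062, 364.5804748535156), (126.39665985107422, 112.89088439941406), 31.885635375976562) [[643.0, 351.0], [584.0, 445.0], [477.0, 379.0], [537.0, 286.0]]
dish [0.11010874 0.11143167 0.17550891] ((551.61962890625, 338.3157958984375), (89.48309326171875, 78.98969268798828), 33.4636344909668)
```

View pics/w8.png

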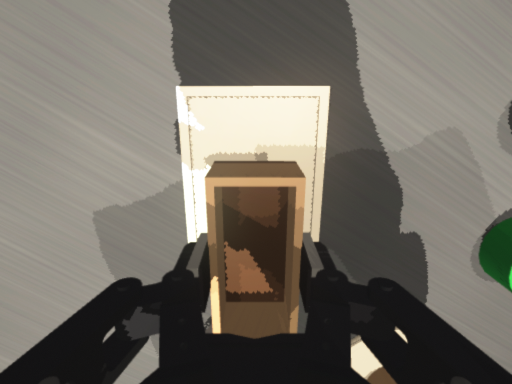

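The wrist view shows the oblong dish held level at (255,240), lengthwise in line with its plate.

arm_command(
  increments="1 0 20 0 1;1 0 40 0 1;1 0 55 0 1;1 0 63 0 1;1 0 67 0 1;1 0 69 0 1;1 0 69 0 1;1 0 69 0 1",
)

```text
t: 21.88
tool_pos: [0.542, 0.354, 0.0467]
tool_rot: [[0.848, 0.529, 0.0], [0.529, -0.848, 0.0], [0.001, -0.0, -1.0]]
ft_force: [0.1, 0.8, -0.6]
width: 0.503
grasp_force: 36.1
```

arm_command(
  increments="0 0 1 0 1;0 0 2 0 1;0 0 2 0 1",
)

```text
t: 22.25
tool_pos: [0.5418, 0.3538, 0.0442]
tool_rot: [[0.848, 0.529, -0.0], [0.529, -0.848, -0.0], [-0.0, -0.0, -1.0]]
ft_force: [0.3, -0.1, -1.1]
width: 0.507
grasp_force: 36.1
```

arm_command(
  increments="0 0 0.5 0 1;0 0 1 0 1;0 0 1 0 1",
)

```text
t: 22.62
tool_pos: [0.5418, 0.3539, 0.0438]
tool_rot: [[0.849, 0.529, 0.0], [0.529, -0.849, 0.0], [0.0, 0.0, -1.0]]
ft_force: [-2.5, -2.0, 7.7]
width: 0.51
grasp_force: 37.1
```

arm_command(
  increments="0 0 -0.5 0 1;0 0 -0.5 0 0;0 0 -0.5 0 -0.3;0 0 -0.5 0 -1;0 0 -0.5 0 -1;0 0 -20 0 -1;0 0 -60 0 -1;0 0 -110 0 -1;0 0 -150 0 -1;0 0 -150 0 -1",
)

```text
t: 23.88
tool_pos: [0.543, 0.3548, 0.198]
tool_rot: [[0.849, 0.529, 0.005], [0.529, -0.849, 0.004], [0.006, -0.0, -1.0]]
ft_force: [0.9, 0.5, 0.1]
width: 0.997
grasp_force: 0.0
```

```bash
python3 - <<'E'
from look import *
s,c,T,P,u,v=look("w9")
q,_,_=band(P,u,v,c,.036,.05,(.46,.62,.27,.44));h=cv2.convexHull((q[:,:2]*1000).astype(np.float32))
print("obl",np.median(q[:,2]),cv2.minAreaRect(h))
E
python3 go.py 659 8 190 100.5
```

```text
obl 0.03959352548256678 ((542.0377197265625, 353.0435485839844), (90.32662963867188, 43.701698303222656), 31.98773765563965)
d [-84.2 355.5   5.5] spin 0.374 alt -2.767 len 365.0 pos [0.5423 0.3542 0.1958] j [ -25.   37.  -21.   91.   15.   55. -109.] w 1.005 g 0.0 F [ 0.  -0.6 -0.4]
```

Oblong is placed. Back for the square.

arm_command(
  increments="-8 35 0 0.05 -1;-20 85 0 0.1 -1;-31 130 0 0.15 -1;-43 180 0 0.2 -1;-54 230 0 0.25 -1;-66 280 0 0.3 -1;-77 325 0 0.374 -1;-84 355 0 0.374 -1;-84 355 0 0.374 -1;-84 355 0 0.374 -1",
)

```text
t: 25.18
tool_pos: [0.658, 0.0091, 0.1929]
tool_rot: [[0.983, 0.183, -0.001], [0.183, -0.983, 0.001], [-0.001, -0.001, -1.0]]
ft_force: [0.9, 0.3, 0.5]
width: 1.002
grasp_force: 0.0
```

```bash
python3 - <<'E'
from look import *
s,c,T,P,u,v=look("w10")
q,uu,vv=band(P,u,v,c,.034,.046,(.59,.73,-.055,.075))
h=cv2.convexHull((q[:,:2]*1000).astype(np.float32));r=cv2.minAreaRect(h)
print(len(q),np.median(q[:,2]),r)
E
python3 go.py 659 8 35 100.5
```

```text
1270 0.03960637957726018 ((659.2537841796875, 7.5421142578125), (66.6927261352539, 66.08269500732422), 10.326151847839355)
d [  0.8   1.7 158.1] spin 0.002 alt -3.14 len 158.0 pos [0.658  0.0094 0.1931] j [  3.  37. -15.  89.  11.  55. -94.] w 1.001 g 0.0 F [-0.3  0.7 -1.2]
```

arm_command(
  increments="1 2 50 0 -1;1 2 100 0 -1;1 2 130 0 -1;1 2 148 0 -1;1 2 157 0 -1;1 2 157 0 -1;1 2 157 0 -1",
)

```text
t: 26.1
tool_pos: [0.6604, 0.0065, 0.0374]
tool_rot: [[0.983, 0.183, 0.002], [0.183, -0.983, 0.0], [0.002, 0.0, -1.0]]
ft_force: [0.7, -0.1, -0.0]
width: 1.0
grasp_force: 0.0
```

arm_command(
  increments="0 0 0 0 -0.5;0 0 0 0 -0.2;0 0 0 0 1;0 0 0 0 1;0 0 0 0 1",
  newtons=40,
)

```text
t: 26.72
tool_pos: [0.6602, 0.0065, 0.0373]
tool_rot: [[0.983, 0.183, 0.001], [0.183, -0.983, 0.0], [0.001, 0.0, -1.0]]
ft_force: [-1.6, 0.4, 7.7]
width: 0.769
grasp_force: 44.0
```

arm_command(
  increments="0 0 -5 0 1;0 0 -15 0 1;0 0 -30 0 1;0 0 -55 0 1;0 0 -85 0 1;0 0 -110 0 1;0 0 -110 0 1",
)

```text
t: 27.6
tool_pos: [0.6608, 0.0065, 0.1491]
tool_rot: [[0.983, 0.183, 0.004], [0.183, -0.983, 0.0], [0.004, 0.001, -1.0]]
ft_force: [0.4, -0.9, -2.0]
width: 0.759
grasp_force: 45.5
```

```bash
python3 go.py 525 -355 110 87.5
```

```text
d [-199.7  330.6   38.5] spin 0.227 alt -2.914 len 388.0 pos [0.6608 0.0065 0.1491] j [  3.  40. -14.  91.  12.  50. -95.] w 0.759 g 45.49618899822235 F [ 0.4 -0.9 -2. ]
```

arm_command(
  increments="-12 20 0 0 1;-33 55 0 0.04 1;-60 100 0 0.08 1;-90 150 0 0.12 1;-120 200 0 0.16 1;-147 245 0 0.2 1;-172 285 5 0.227 1;-188 312 15 0.227 1;-197 326 25 0.227 1;-199 331 30 0.227 1",
)

```text
t: 28.85
tool_pos: [0.5238, -0.3556, 0.1152]
tool_rot: [[0.999, -0.044, -0.001], [-0.044, -0.999, 0.001], [-0.001, -0.001, -1.0]]
ft_force: [0.7, 0.4, -1.2]
width: 0.76
grasp_force: 45.4
```

arm_command(
  increments="0 0 2 0 1;0 0 2 0 1",
)

```text
t: 29.1
tool_pos: [0.5253, -0.3541, 0.1143]
tool_rot: [[0.999, -0.042, 0.0], [-0.042, -0.999, 0.001], [0.0, -0.001, -1.0]]
ft_force: [1.3, -0.3, -1.6]
width: 0.765
grasp_force: 45.4
```

```bash
python3 go.py 526 -355 43 87.5; python3 - <<'E'
from look import *
s,c,T,P,u,v=look("w11")
hsv=cv2.cvtColor(c["image"],cv2.COLOR_RGB2HSV)[v,u]
m=(hsv[:,2]>90)&(hsv[:,1]<60)&(P[:,2]>.004)&(P[:,2]<.014)&(abs(P[:,0]-.525)<.1)&(abs(P[:,1]+.355)<.1)
h=cv2.convexHull((P[m,:2]*1000).astype(np.float32));r=cv2.minAreaRect(h);print("plate",r,cv2.approxPolyDP(h,6,True).reshape(-1,2).round().tolist())
E
```

```text
d [ 0.7  0.9 71.3] spin 0.002 alt -3.14 len 71.0 pos [ 0.5253 -0.3541  0.1143] j [ 36.  41. -11.  96.  10.  44. -72.] w 0.765 g 45.367552042007446 F [ 1.3 -0.3 -1.6]
plate ((541.2638549804688, -355.45758056640625), (137.13917541503906, 104.65362548828125), 87.4986343383789) [[596.0, -290.0], [492.0, -285.0], [487.0, -421.0], [590.0, -426.0]]
```

View pics/w11.png

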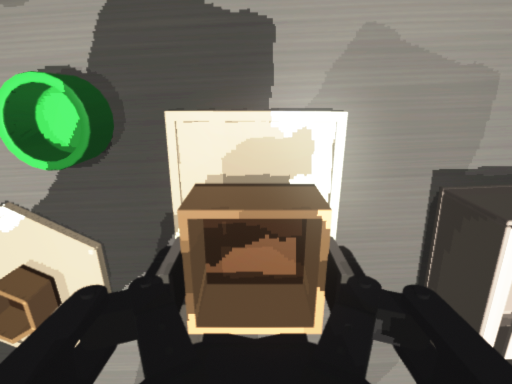

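The wrist view shows the square dish held square-on above its plate, at about (253,255).

arm_command(
  increments="1 1 20 0 1;1 1 40 0 1;1 1 55 0 1;1 1 63 0 1;1 1 67 0 1;1 1 69 0 1;1 1 69 0 1;1 1 69 0 1",
)

```text
t: 30.15
tool_pos: [0.5257, -0.3565, 0.0457]
tool_rot: [[0.999, -0.043, 0.0], [-0.043, -0.999, -0.0], [0.0, 0.0, -1.0]]
ft_force: [0.7, 0.2, -1.5]
width: 0.76
grasp_force: 45.4
```

arm_command(
  increments="0 0 0.5 0 1;0 0 1 0 1;0 0 1.5 0 1;0 0 1.5 0 1",
)

```text
t: 30.65
tool_pos: [0.5256, -0.3564, 0.0438]
tool_rot: [[0.999, -0.043, -0.0], [-0.043, -0.999, 0.0], [-0.0, -0.0, -1.0]]
ft_force: [0.2, 0.2, -1.8]
width: 0.764
grasp_force: 45.4
```

arm_command(
  increments="0 0 0.5 0 1;0 0 1 0 1;0 0 1 0 1",
)

```text
t: 31.02
tool_pos: [0.5256, -0.3564, 0.0433]
tool_rot: [[0.999, -0.043, 0.0], [-0.043, -0.999, -0.0], [0.0, 0.0, -1.0]]
ft_force: [-3.4, 2.3, 7.9]
width: 0.767
grasp_force: 46.6
```

arm_command(
  increments="0 0 -0.5 0 1;0 0 -0.5 0 -0.5;0 0 -0.5 0 -0.7;0 0 -0.5 0 -1;0 0 -0.5 0 -1;0 0 -20 0 -1;0 0 -60 0 -1;0 0 -110 0 -1;0 0 -150 0 -1;0 0 -150 0 -1",
)

```text
t: 32.28
tool_pos: [0.5268, -0.3572, 0.1975]
tool_rot: [[0.999, -0.043, 0.005], [-0.043, -0.999, -0.003], [0.005, 0.003, -1.0]]
ft_force: [0.2, -0.5, -0.5]
width: 0.997
grasp_force: 0.0
```

```bash
python3 - <<'E'
from look import *
s,c,T,P,u,v=look("w12")
q,_,_=band(P,u,v,c,.04,.055,(.44,.61,-.44,-.28));h=cv2.convexHull((q[:,:2]*1000).astype(np.float32))
print("sq",np.median(q[:,2]),cv2.minAreaRect(h),s["width"])
c=eyes.camera("scene");cv2.imwrite("pics/end.png",c["image"][:,:,::-1])
E
```

```text
sq 0.04562633644070252 ((525.6228637695312, -356.47369384765625), (65.80924224853516, 65.36067962646484), 87.60482788085938) 0.9973577128254667
```

View pics/end.png

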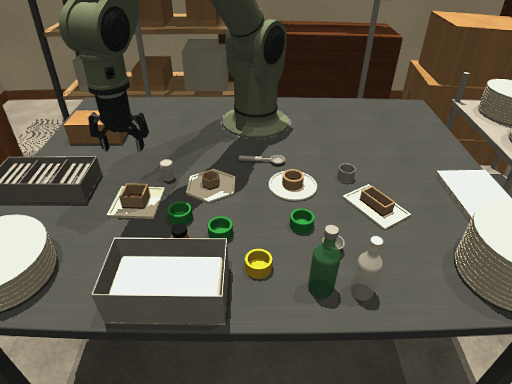

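All four dishes stand centred on their own plates, at (135,195), (211,180), (292,180) and (377,199), and nothing else has moved.

```bash
python3 -c "
from bench import order;print(order.close_job())"
```

```text
the job is handed in; nothing more can be done
None
```

All four dishes are upright on the plates of their own shape, each measured within about 3 mm of its plate's centre, with the stack never knocked over; handed in at about 32 s of the 128 s allowed.

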